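Fill the sample cell from the spring-shutter drop hopper and hold the shutter open

ROBOT

A 6-joint arm with a two-finger parallel gripper is mounted at the origin on the work surface. World frame = base frame: x ahead of the robot, y to its left, z up, the work surface at z = 0. Lengths are in mm, angles in rad, forces in N, time in s.
With the tool pointing down it reaches from about 350 to 975 mm from the base axis. Payload 7.1 kg.
Tool frame: the origin (TCP) lies midway between the tips of the shut fingers; the grasp point (between the pads) lies 19 mm behind it; z points along the fingers, y is the line along which they close (so a half turn about z gives the same grasp; the last joint's range is limited). The gripper opens to 88 mm and grips with 3 to 60 N. Pads are 20 mm wide; open, the fingers measure 115 mm over their backs; the gripper's body (75 mm by 178 mm) begins 61 mm behind the grasp point.
Start: joints at [1.093, 0.423, 1.63, -0, 1.089, -0.019], TCP at [276.763, 560.363, 185.975] pointing down, gripper open.
Joint ranges: [-3, 3], [-0.9, 2.11], [0.09, 2.58], [-1.31, 4.45], [0.11, 2.69], [-2.54, 2.54]. Speed limits (rad/s): [2.39, 2.39, 3.01, 3.14, 3.14, 3.14].

INTERFACE

Orientations are given as a rotation vector (axis times angle).
In Python, from workcell import ctrl gives the robot as it stands. The module is installed in compiled form; this text tells all that it offers.
- The arm moves only by the tool servo_tool, never from a script. Its argument "increments" is a list of rows, each a list of 7 numbers: the shift along the world's x, y, z in cm, then the turn, a rotation vector about the world's x, y, z in degrees, then the opening, from -1 (shut) to 1 (fully open). A call has 1 to 20 rows; each row is the pose to reach, as a shift and turn from the pose commanded when the call began; what a row does not reach only later rows make up. A row lasts 1/12 s, in which the tool goes at most 41.7 mm and 7.16 degrees, less where a joint would pass 70% of its speed; a pose out of reach is approached as far as the arm can. A call with a gripper value outside its range is refused whole. The fingers move at their own pace and stop on an object; the grip force is fixed at half the most. Time passes only in rows, so rows that repeat a pose let the fingers close. It gives the time, the measured TCP pose, the force, the opening and the grip force at its end, in the units of the state.
- ctrl.get_obs(): the state, without advancing time (a new reading comes with each control period).
- ctrl.get_image(name): name is "scene" or "side" or "wrist"; returns a dict with "image" (480x640x3 uint8, red, green, blue), "fx", "fy", "cx", "cy" (pixels), "extrinsics" (4x4, takes a point from camera to world coordinates); the wrist camera has in their place "tool_from_camera" (4x4, takes a point from camera to tool coordinates, whose origin is the TCP and whose axes are the flange's). Camera axes: x right, y up, looking along -z (the intrinsics and any distortion apply to the point x, -y, -z); pixel columns grow to the right and rows downward; lengths in mm; the calibration is good to about 2 mm. A picture is of the moment at which its call begins: read the wrist's pose just before it. There is no depth.
- ctrl.close_job(): hands the job in; it is judged then, once.
The state is a dict: "t": time; "qpos": joint angles; "qvel": joint speeds; "joint_torque": joint torques, N m; "ee_pos": TCP position; "orientation": TCP orientation; "ft_force": force on the tool from outside, world axes, zero at the start; "moment": the same for the moment, N m; "width": finger opening in mm; "grasp_force": force on a finger pad.
Only numpy, scipy, OpenCV 4.12 (cv2) and the standard library are available. Lean on these libraries where they do the work, as an engineer would, in place of code of your own. Each camera call takes 0.05 s, during which the arm holds its last target. There are 200 camera calls.

TASK

Fill the measuring cell by the drop hopper: with the hopper's shutter shut, pour all seven ceramic balls from the steel scoop cup into the clear funnel, then stand the cup upright back on the bench and let go of it. Then swing the shutter lever by its upright black grip, forward (away from the robot) against its return spring, all the way to its stop, so that all the balls drop into the cell below. Finish while holding the lever hard over at its stop, without letting go, and leave the other things on the bench where they are.

Things in the scene. Friction and masses are not known exactly. Their poses are not given: they have to be found in the camera images.
- stand: fixed drop-hopper filling stand, aluminium. Origin on the bench under the common vertical axis of funnel and cell. Base plate 200 x 150 x 10 mm (x from -70 to +130, y +-75); round open-topped measuring cell on it (outer dia 80, rim at z 83 mm) with a coaxial jack on each side; 18 mm steel column at x = +95 mm, top at z 145; bracket plate at z 95 to 103 carrying a clear funnel from z 103 to 180. Its +y side carries the shutter pivot. Its yaw varies by a few tenths of a rad
- hopper_mouth (a point): centre of the funnel's open mouth, 180 mm above the bench; mouth dia 118 mm inside, narrowing over 62 mm of height to a 52 mm throat whose floor is the shutter (top at z 94 mm)
- cell_floor (a point): centre of the cell's inner floor, z 16 mm; the cell is 68 mm in inner diameter and 67 mm deep
- pivot (a point): shutter pivot axis (vertical) at the height of the lever's top, z 94 mm; it lies at x 0, y +62 mm in the stand's frame. A 26 mm wide spring housing stands on it up to z 131 mm
- lever_grip (a point): point on the axis of the upright black grip, at z 120 mm: a 14 mm dia round post from z 94 to 140 mm at the end of the lever, 110 mm from the pivot axis; it moves with the lever. Seen from above, with the shutter shut the lever points to the stand's +y leaning 30 deg to its -x; it swings clockwise to 33 deg towards +x at the stop. The flat lever bar is 16 mm wide, its top at z 94; nothing as tall stands within 60 mm of the grip on its travel
- shutter (a joint): shutter angle in rad: 0 shut (spring holds it there), grows clockwise from above as the lever is swung forward, 1.10 at the stop, where the shutter is fully clear of the throat. The return spring needs about 2.5 N at the grip to start and 7 N at the stop and snaps the shutter shut when let go
- cup: loose conical steel scoop cup holding the seven balls, standing upright on the bench. Origin at the centre of its underside, z up. Base dia 58, rim dia 90, height 48 mm, wall 3 mm flaring 18 deg. A straight level bar handle, 14 mm wide and 12 mm tall, runs along the cup's own -y axis from 42 to 140 mm from the cup's axis, its centre line 40 mm above the underside; it weighs 130 to 210 g, plus 90 g of balls
- ball0_center (a point): centre of ceramic ball 0 (white, dia 16 mm, 13 g); all seven start in the cup
- ball1_center (a point): centre of ceramic ball 1 (white, dia 16 mm, 13 g); all seven start in the cup
- ball2_center (a point): centre of ceramic ball 2 (white, dia 16 mm, 13 g); all seven start in the cup
- ball3_center (a point): centre of ceramic ball 3 (white, dia 16 mm, 13 g); all seven start in the cup
- ball4_center (a point): centre of ceramic ball 4 (white, dia 16 mm, 13 g); all seven start in the cup
- ball5_center (a point): centre of ceramic ball 5 (white, dia 16 mm, 13 g); all seven start in the cup
- ball6_center (a point): centre of ceramic ball 6 (white, dia 16 mm, 13 g); all seven start in the cup
- clamp_fixture: bystander: two aluminium blocks held by steel latch clamps, 42 x 152 x 54 mm, origin under its centre
- mouse: bystander: black computer mouse, 104 x 60 x 34 mm, origin under its centre
- torque_wrench: bystander: steel wrench 160 mm long lying on the bench, origin under its middle
Mind the look-alikes: they are no part of the job. Of the things that look like the cup, the middle-sized one is meant.

How it is judged (in metres and radians):
On the way, in this order (a step that is already met when the one before it is completed fails the run):
1. all seven balls lie in the funnel on the shut shutter (value of joint shutter below 0.08 rad and horizontal distance between each of ball0_center, ball1_center, ball2_center, ball3_center, ball4_center, ball5_center, ball6_center and hopper_mouth below 0.055 m and height (world z) of ball0_center between 0.095 and 0.18 m and height (world z) of ball1_center between 0.095 and 0.18 m and height (world z) of ball2_center between 0.095 and 0.18 m and height (world z) of ball3_center between 0.095 and 0.18 m and height (world z) of ball4_center between 0.095 and 0.18 m and height (world z) of ball5_center between 0.095 and 0.18 m and height (world z) of ball6_center between 0.095 and 0.18 m), for 0.2 s.
2. the cup stands upright on the bench, let go, with the shutter still shut (height (world z) of cup below 0.006 m and angle between cup's own z axis and vertical below 0.08 rad and linear speed of cup below 0.02 m/s and contact force between each of the fingers, the arm and cup below 0.05 N and value of joint shutter below 0.08 rad), for 0.2 s.
At the end, for the whole second after the job is handed in: the shutter lever is held by the robot (contact over 2 N, nothing else propping it) within 0.05 rad of its stop at 1.10 rad; all seven balls lie inside the cell, below its rim; the cup stands upright (within 0.08 rad) and still on the bench, not touched by the robot (value of joint shutter above 1.05 rad and contact force between any of the fingers, the arm and shutter above 2 N and contact force between cup and shutter below 0.05 N and height (world z) of cup below 0.006 m and angle between cup's own z axis and vertical below 0.08 rad and linear speed of cup below 0.02 m/s and contact force between each of the fingers, the arm and cup below 0.05 N and horizontal distance between each of ball0_center, ball1_center, ball2_center, ball3_center, ball4_center, ball5_center, ball6_center and cell_floor below 0.032 m and height (world z) of each of ball0_center, ball1_center, ball2_center, ball3_center, ball4_center, ball5_center, ball6_center below 0.083 m); the arm keeps its last pose, push and grip.
It fails at once if a bystander is pushed more than 30 mm (distance of any of clamp_fixture, mouse, torque_wrench from where it was at the start of the episode above 0.03 m).
It also fails if it takes over 72 s, if anything falls off the work surface, if the arm or the gripper's body presses on something with over 40 N, if the wrist force passes 120 N, or if a joint passes its speed limit or range.

## Working session

There is one attempt and no reset: what is moved stays moved. The work goes in short steps, Python scripts to look and compute and a tool call to move; the robot and the scene stay as the last step left them, time stands still between calls to the robot, and variables do not carry over. Pictures are saved under pics/ and viewed, at most 10 in all, crops included, and the job is handed in when it is done.

Besides the shell and the picture viewer there is one more tool, called after "Request:" as a command line: name --pt "numbers of a row" for each row, then --argument value for the rest. servo_tool: Moves the arm, as the interface text tells. Its arguments: {"type":"object","properties":{"increments":{"type":"array","items":{"type":"array","items":{"type":"number"}}}},"required":["increments"]}

```bash
mkdir -p pics
cat > h.py <<'E'
import numpy as np, cv2, pickle
from workcell import ctrl
from scipy.spatial.transform import Rotation as R
def grab(name, tag):
    o=ctrl.get_obs(); d=ctrl.get_image(name)
    if 'extrinsics' in d: T=np.array(d['extrinsics'])
    else:
        W=np.eye(4); W[:3,:3]=R.from_rotvec(o['orientation']).as_matrix(); W[:3,3]=o['ee_pos']
        T=W@np.array(d['tool_from_camera'])
    d['T']=T; cv2.imwrite(f'pics/{tag}.png',d['image'][:,:,::-1]); pickle.dump(d,open(f'pics/{tag}.pkl','wb')); return d
def load(tag): return pickle.load(open(f'pics/{tag}.pkl','rb'))
def ray(d,u,v):
    r=np.array([(u-d['cx'])/d['fx'],-(v-d['cy'])/d['fy'],-1.]); r=d['T'][:3,:3]@r
    return d['T'][:3,3], r/np.linalg.norm(r)
def onz(d,u,v,z):
    c,r=ray(d,u,v); return c+r*(z-c[2])/r[2]
def cross(*obs): # (d,u,v)...
    A=np.zeros((3,3)); b=np.zeros(3); L=[]
    for d,u,v in obs:
        c,r=ray(d,u,v); P=np.eye(3)-np.outer(r,r); A+=P; b+=P@c; L.append((P,c))
    p=np.linalg.solve(A,b); return p,[np.linalg.norm(P@(p-c)) for P,c in L]
def proj(d,p):
    q=np.linalg.inv(d['T'])@np.append(p,1); return d['cx']+d['fx']*q[0]/-q[2], d['cy']-d['fy']*q[1]/-q[2]
E
python3 - <<'E'
from h import *
for n in ['scene','side','wrist']:
    d=grab(n,n+'0'); print(n,d['fx'],d['cx'],d['cy'],d['T'].round(2).tolist(),[k for k in d])
print(ctrl.get_obs())
E
```

```text
scene 483.5311285525568 328.5891446737847 242.41339773309858 [[0.23, -0.83, 0.51, 922.27], [0.97, 0.19, -0.13, -129.08], [0.01, 0.53, 0.85, 926.38], [0.0, 0.0, 0.0, 1.0]] ['image', 'fx', 'fy', 'cx', 'cy', 'extrinsics', 'T']
side 537.2279597045913 313.09034197025414 240.33046017254446 [[0.88, 0.33, -0.34, -22.08], [-0.47, 0.61, -0.64, -842.21], [-0.0, 0.72, 0.69, 1026.14], [0.0, 0.0, 0.0, 1.0]] ['image', 'fx', 'fy', 'cx', 'cy', 'extrinsics', 'T']
wrist 428.8055159414916 314.55568189177274 240.8944962217034 [[0.44, -0.86, -0.26, 207.82], [0.9, 0.42, 0.13, 595.39], [-0.0, -0.29, 0.96, 383.89], [0.0, 0.0, 0.0, 1.0]] ['image', 'fx', 'fy', 'cx', 'cy', 'tool_from_camera', 'T']
{'t': 0.15, 'qpos': array([ 1.09300702e+00,  4.23667066e-01,  1.63044662e+00,  5.24811486e-06,
        1.08859074e+00, -1.90027948e-02]), 'qvel': array([ 0.00022417, -0.00208212, -0.00305058, -0.00263585,  0.00041327,
       -0.00011898]), 'joint_torque': array([-2.28034369e-04, -5.44985247e+01, -2.73919451e+01,  6.43185130e-02,
        2.04311020e-02, -5.24550728e-05]), 'ee_pos': array([276.56482164, 559.99416517, 185.40584104]), 'orientation': array([-7.14296881e-01, -3.05902532e+00,  1.69083554e-03]), 'ft_force': array([-0.24620996, -0.34187387, -0.35364946]), 'moment': array([-0.00471926,  0.02318392, -0.00901578]), 'grasp_force': 0.0, 'width': 87.98710441404178}
```

View pics/scene0.png

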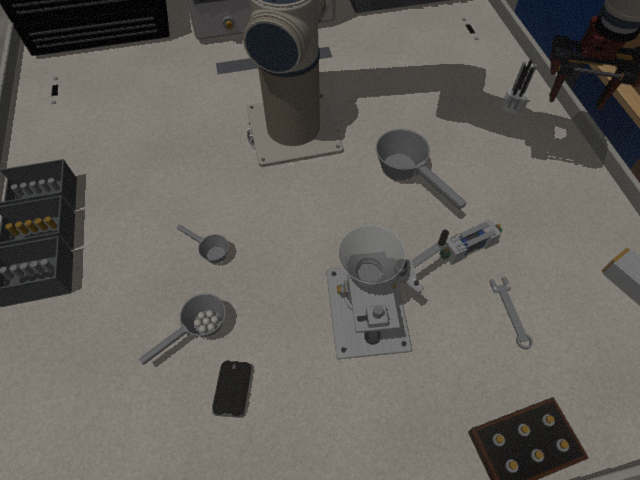

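View pics/side0.png

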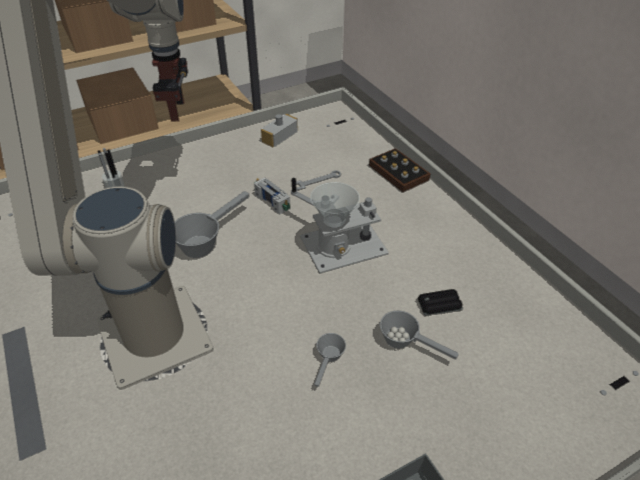

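The scene view shows the ball-filled, middle-sized cup at (203,316) with its handle running to (145,360). The funnel mouth is at (372,252), the black grip at (443,237) and the mouse at (232,388). In the side view the cup is at (400,330), the funnel at (336,198) and the grip at (294,185). Next I'll zoom in on both views.

Run:
```python
from h import *
def tile(tag,x,y,w,h):
    s=400/w; return cv2.resize(load(tag)['image'][y:y+h,x:x+w],(400,300),interpolation=cv2.INTER_CUBIC)
a=np.hstack([tile('scene0',130,285,120,90),tile('scene0',320,215,200,150)])
b=np.hstack([tile('side0',370,295,120,90),tile('side0',240,165,160,120)])
im=np.vstack([a,b]); im=cv2.convertScaleAbs(im,alpha=1.4)
cv2.imwrite('pics/c1.png',im[:,:,::-1])
```

```text
(no output)
```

View pics/c1.png

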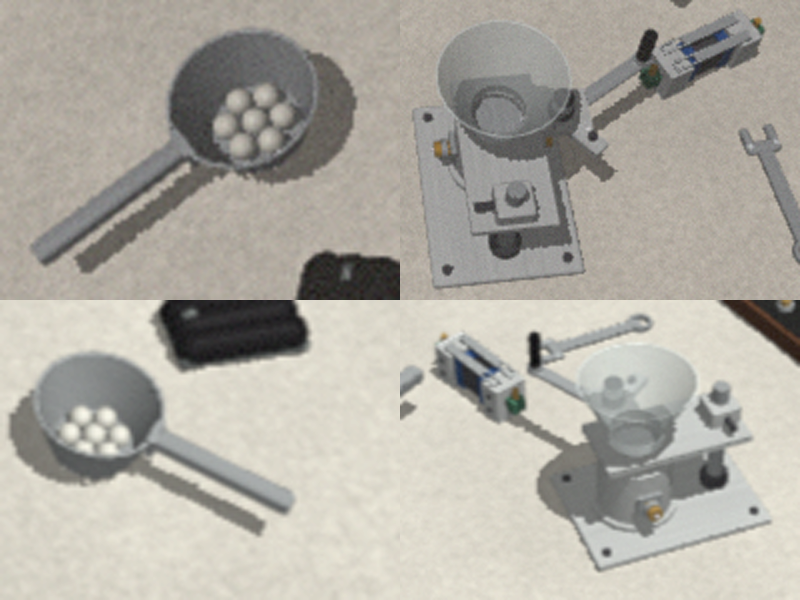

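The zoom gives clear rims, handle ends, grip ends and base-plate holes in both views. I'll triangulate from those.

Run:
```python
from h import *
s=load('scene0'); q=load('side0')
A=lambda x,y:(s,130+x/3.3333,285+y/3.3333)
B=lambda x,y:(s,320+(x-400)/2,215+y/2)
C=lambda x,y:(q,370+x/3.3333,295+(y-300)/3.3333)
D=lambda x,y:(q,240+(x-400)/2.5,165+(y-300)/2.5)
for n,a,b in [('rim',A(242.5,99),C(98.5,400)),('hand',A(42,248),C(288,500)),('handroot',A(183,150),C(160,435)),
 ('griptop',B(649,32),D(534,334)),('gripbot',B(644,58),D(535,368)),('mouth',B(504,79),D(637,386)),('column top bolt',B(517,188),D(721,386))]:
    p,r=cross(a,b); print(n,p.round(1),np.round(r,1))
for n,o,z in [('hole',B(428,117),10),('hole',B(447,269),10),('hole',B(567,257),10),('sidehole',D(607,552),10),('sidehole',D(754,511),10),('shole',D(566,478),10)]:
    print(n,onz(*o,z).round(1))
# funnel/cup rim silhouettes on plane z
for n,os,z in [('rimS',[A(168,105),A(317,90),A(245,30)],48),('rimQ',[C(35,390),C(162,410),C(98,352)],48),('mouthS',[B(438,77),B(570,77),B(504,21)],180),('mouthQ',[D(578,386),D(696,386),D(637,345)],180)]:
    P=np.array([onz(*o,z)[:2] for o in os]); M=np.c_[2*P,np.ones(3)]; x=np.linalg.solve(M,(P**2).sum(1)); print(n,x[:2].round(1),np.sqrt(x[2]+x[0]**2+x[1]**2).round(1))
for n,o in [('mouse',(s,232,388)),('clamp',(s,473,238)),('wr',(s,500,285)),('wr2',(s,524,340)),('small',(s,214,250)),('big',(s,403,150)),('bigh',(s,462,204)),('smh',(s,180,228))]: print(n,onz(*o,20).round(0))
```

```text
rim [ 497.7 -275.7   45.9] [0.6 0.6]
hand [ 561.2 -396.2   41.2] [1.4 1.4]
handroot [ 519.8 -314.6   39.8] [0.9 0.9]
griptop [476.1 212.9 140.8] [0.5 0.5]
gripbot [477.2 217.5  91.1] [1.6 1.6]
mouth [511.6  53.1 170.6] [1.4 1.4]
column top bolt [605.3  40.6 142.7] [0.9 0.9]
hole [449.8   0.8  10. ]
hole [617.8 -21.2  10. ]
hole [633.3  97.2  10. ]
sidehole [450.   -1.7  10. ]
sidehole [618.2 -23.3  10. ]
shole [464.3 118.1  10. ]
rimS [ 497.5 -275.5] 43.2
rimQ [ 495.2 -277.3] 42.9
mouthS [512.4  52.9] 59.2
mouthQ [509.4  48. ] 58.8
mouse [ 645. -242.   20.]
clamp [439. 321.  20.]
wr [561. 332.  20.]
wr2 [684. 328.  20.]
small [ 339. -242.   20.]
big [155. 251.  20.]
bigh [346. 332.  20.]
smh [ 264. -309.   20.]
```

Stand origin is about (511.6, 52.3) with yaw -0.128. The predicted grip position, (477,215), matches the measured one. The cup is at (497,-276) and its handle heads -62°. All heights agree with the text, so I'll lift and move to above the handle.

Request:
servo_tool --pt "0 0 12 0 0 0 1" --pt "0 0 12 0 0 0 1" --pt "0 0 12 0 0 0 1" --pt "25.3 -89.6 12 0 0 -125.7 1" --pt "25.3 -89.6 12 0 0 -125.7 1" --pt "25.3 -89.6 12 0 0 -125.7 1" --pt "25.3 -89.6 12 0 0 -125.7 1" --pt "25.3 -89.6 12 0 0 -125.7 1" --pt "25.3 -89.6 12 0 0 -125.7 1" --pt "25.3 -89.6 12 0 0 -125.7 1" --pt "25.3 -89.6 12 0 0 -125.7 1" --pt "25.3 -89.6 12 0 0 -125.7 1" --pt "25.3 -89.6 12 0 0 -125.7 1" --pt "25.3 -89.6 12 0 0 -125.7 1" --pt "25.3 -89.6 12 0 0 -125.7 1" --pt "25.3 -89.6 12 0 0 -125.7 1" --pt "25.3 -89.6 12 0 0 -125.7 1" --pt "25.3 -89.6 12 0 0 -125.7 1" --pt "25.3 -89.6 12 0 0 -125.7 1" --pt "25.3 -89.6 12 0 0 -125.7 1"

```text
t: 1.82
ee_pos: [469.1, -123.5, 306.0]
orientation: [-3.023, -0.855, -0.0]
ft_force: [0.9, 0.6, 0.1]
width: 87.7
grasp_force: 0.0
```

```bash
cat > kin.py <<'E'
import numpy as np
from scipy.spatial.transform import Rotation as R
from scipy.optimize import least_squares
lo=np.array([-3,-.9,.09,-1.31,.11,-2.54]); hi=np.array([3,2.11,2.58,4.45,2.69,2.54])
def fk(q,P):
    hb,L1,L2,Lt,off=P
    A=R.from_euler('Z',q[0]); B=A*R.from_euler('Y',q[1]); C=B*R.from_euler('Y',q[2]); F=C*R.from_euler('ZYZ',[q[3],q[4],q[5]+np.pi/2])
    return A.apply([off,0,hb])+B.apply([0,0,L1])+C.apply([0,0,L2])+F.apply([0,0,Lt]),F
def ik(p,F,P,q0):
    def f(q):
        x,G=fk(q,P); return np.r_[(x-p)/200,(F.inv()*G).as_rotvec()]
    s=least_squares(f,np.clip(q0,lo+1e-3,hi-1e-3),bounds=(lo,hi)); return s.x,np.abs(s.fun).max()
E
python3 - <<'E'
from h import *; from kin import *
o=ctrl.get_obs(); print(o['qpos'].round(3),o['ee_pos'])
D=[([1.093007,.423667,1.630447,0,1.088591,-.019],[276.565,559.994,185.406],[-.714297,-3.059025,.00169]),(o['qpos'],o['ee_pos'],o['orientation'])]
for q,p,r in D: print((fk(np.array(q),(0,0,0,0,0))[1].inv()*R.from_rotvec(r)).magnitude())
M=[];b=[]
for q,p,r in D:
    rr=np.hypot(*p[:2]); s=q[1]+q[2]; t=s+q[4]
    M+= [[0,np.sin(q[1]),np.sin(s),np.sin(t),1],[1,np.cos(q[1]),np.cos(s),np.cos(t),0]]; b+=[rr,p[2]]
x,res,rk,sv=np.linalg.lstsq(np.array(M)[:,1:3],np.array(b)-0*1,rcond=None)
# assume off=0: unknown hb-Lt combined
M=np.array(M); m=np.c_[M[:,1:3],M[:,0]]; x=np.linalg.lstsq(m,np.array(b),rcond=None); print('L1,L2,hb-Lt',x[0],x[1])
E
```

```text
[-0.282  0.083  1.797  0.     1.262  0.737] [ 469.13878529 -123.51721203  305.99236602]
5.160710734364596e-06
5.107049922877304e-16
L1,L2,hb-Lt [520.14301681 464.07747598 -72.19010786] [1.63519518]
```

```bash
cat > plan.py <<'E'
from kin import *
P=(188,520,464,260,0)
Z=np.array([0,0,1.])
def tool(lip,psi,th,g,d=68):
    h=np.array([np.cos(psi),np.sin(psi),0]); tz=-np.cos(th)*Z+np.sin(th)*h; hp=np.cos(th)*h+np.sin(th)*Z; u=-tz
    O=lip-48*u+45*hp; G=O+d*hp+40*u; x=g*hp; return G+19*tz, R.from_matrix(np.c_[x,np.cross(tz,x),tz])
E
python3 - <<'E'
from plan import *
F=np.array([511.6,52.3,0])
for s4 in (1,-1):
  lo[3],hi[3]=(-1.31,4.45) if s4>0 else (-4.45,1.31)
  for g in (1,-1):
    for deg in range(-180,180,20):
      psi=np.deg2rad(deg); h=np.array([np.cos(psi),np.sin(psi),0]); ok=0; Q=[]
      q=None
      for th in np.deg2rad(np.arange(0,111,10)):
        lip=F+h*15+Z*205
        p,Rt=tool(lip,psi,th,g)
        if q is None:
            b=np.arctan2(p[1],p[0]); q=np.array([b,0.1,1.8,0,1.2,0]); best=None
            for j6 in (-2,-1,0,1,2):
                q[5]=j6; z=ik(p,Rt,P,q)
                if best is None or z[1]<best[1]-1e-3: best=z
            q,e=best
        else: q2,e=ik(p,Rt,P,q); jump=np.abs(q2-q).max(); q=q2
        if e>5e-3: break
        ok=np.rad2deg(th)
      if ok>=90: print(s4,g,deg,round(ok),q.round(2))
E
```

```text
1 1 -180 100 [ 0.06  0.84  1.4   0.22  2.69 -1.39]
1 1 -160 100 [ 0.2   0.84  1.42 -0.47  2.69 -1.96]
1 1 -140 110 [ 0.29  0.83  1.48 -0.86  2.63 -2.22]
1 1 20 110 [-0.11  0.33  2.56  2.71  1.69 -1.46]
1 1 40 110 [-0.31  0.38  2.43  2.21  1.73 -1.29]
1 1 60 110 [-0.38  0.46  2.26  1.84  1.83 -1.14]
1 1 80 110 [-0.38  0.55  2.06  1.58  1.97 -1.  ]
1 1 100 110 [-0.33  0.64  1.87  1.38  2.14 -0.9 ]
1 1 120 110 [-0.24  0.72  1.69  1.2   2.33 -0.85]
1 1 140 110 [-0.15  0.79  1.54  1.01  2.52 -0.86]
1 1 160 110 [-0.04  0.84  1.44  0.72  2.69 -1.01]
1 -1 -180 100 [0.06 0.84 1.4  0.22 2.69 1.76]
1 -1 -160 100 [ 0.2   0.84  1.42 -0.47  2.69  1.18]
1 -1 -140 110 [ 0.29  0.83  1.48 -0.86  2.63  0.92]
1 -1 -120 110 [ 0.39  0.77  1.6  -1.1   2.44  0.85]
1 -1 -100 110 [ 0.48  0.69  1.76 -1.28  2.25  0.87]
1 -1 160 110 [-0.04  0.84  1.44  0.72  2.69  2.13]
-1 1 -180 100 [ 0.06  0.84  1.4   0.22  2.69 -1.39]
-1 1 -160 100 [ 0.2   0.84  1.42 -0.47  2.69 -1.96]
-1 1 -140 110 [ 0.29  0.83  1.48 -0.86  2.63 -2.22]
-1 1 100 100 [-0.33  0.64  1.84  1.31  2.15 -0.92]
-1 1 120 110 [-0.24  0.72  1.69  1.2   2.33 -0.85]
-1 1 140 110 [-0.15  0.79  1.54  1.01  2.52 -0.86]
-1 1 160 110 [-0.04  0.84  1.44  0.72  2.69 -1.01]
-1 -1 -180 100 [0.06 0.84 1.4  0.22 2.69 1.76]
-1 -1 -160 100 [ 0.2   0.84  1.42 -0.47  2.69  1.18]
-1 -1 -140 110 [ 0.29  0.83  1.48 -0.86  2.63  0.92]
-1 -1 -120 110 [ 0.39  0.77  1.6  -1.1   2.44  0.85]
-1 -1 -100 110 [ 0.48  0.69  1.76 -1.28  2.25  0.87]
-1 -1 -80 110 [ 0.56  0.6   1.95 -1.46  2.07  0.94]
-1 -1 -60 110 [ 0.59  0.51  2.15 -1.68  1.91  1.05]
-1 -1 -40 110 [ 0.57  0.42  2.34 -1.98  1.79  1.2 ]
-1 -1 -20 110 [ 0.45  0.35  2.49 -2.4   1.71  1.36]
-1 -1 0 110 [ 0.19  0.32  2.58 -2.96  1.68  1.52]
-1 -1 160 110 [-0.04  0.84  1.44  0.72  2.69  2.13]
```

The J4/J5 model fits. I'll grasp the handle with tool x pointing to the cup, and pour with the handle at azimuth -120°. First I move above the handle and look.

Request:
servo_tool --pt "6 -21.2 -10 0 0 86.4 0.3" --pt "6 -21.2 -10 0 0 86.4 0.3" --pt "6 -21.2 -10 0 0 86.4 0.3" --pt "6 -21.2 -10 0 0 86.4 0.3" --pt "6 -21.2 -10 0 0 86.4 0.3" --pt "6 -21.2 -10 0 0 86.4 0.3" --pt "6 -21.2 -10 0 0 86.4 0.3" --pt "6 -21.2 -10 0 0 86.4 0.3" --pt "6 -21.2 -10 0 0 86.4 0.3" --pt "6 -21.2 -10 0 0 86.4 0.3" --pt "6 -21.2 -10 0 0 86.4 0.3" --pt "6 -21.2 -10 0 0 86.4 0.3" --pt "6 -21.2 -10 0 0 86.4 0.3" --pt "6 -21.2 -10 0 0 86.4 0.3" --pt "6 -21.2 -10 0 0 86.4 0.3" --pt "6 -21.2 -10 0 0 86.4 0.3"

```text
t: 3.15
ee_pos: [529.2, -333.3, 205.9]
orientation: [-1.613, -2.696, -0.0]
ft_force: [-0.3, -0.1, 0.7]
width: 57.0
grasp_force: 0.0
```

Run:
```python
from h import *
d=grab('wrist','w1'); o=ctrl.get_obs(); print(o['ee_pos'],o['qpos'].round(3),R.from_rotvec(o['orientation']).as_matrix().round(3).tolist(),o['width'],o['ft_force'])
```

```text
[ 529.18373829 -333.26827499  205.91566855] [-0.581  0.403  1.612  0.     1.127 -1.074] [[-0.473, 0.881, -0.0], [0.881, 0.473, 0.0], [0.0, -0.0, -1.0]] 56.802704159983534 [ 0.10982719 -0.89387071  0.61531808]
```

View pics/w1.png

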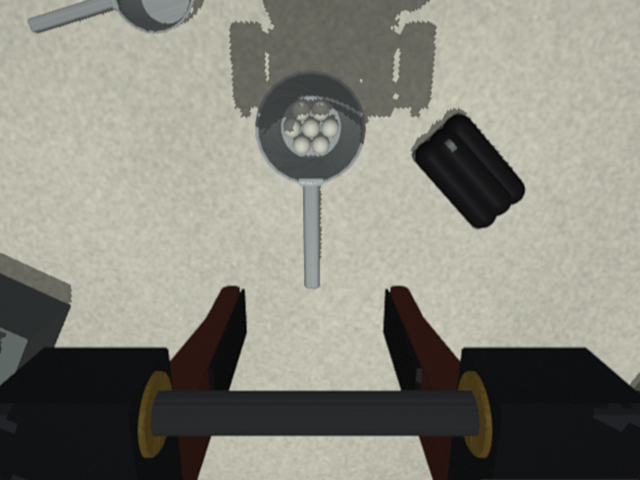

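The wrist view shows the rim at x 257–366, y 72–184, and the handle upright in the picture from (312,182) to (312,288). The mouse is clear to the right at (470,170).

Run:
```python
from h import *
w=load('w1'); s=load('scene0')
P=np.array([onz(w,*o,48)[:2] for o in [(257,127),(366,127),(312,72),(312,184)]]); print(P.round(1).tolist(),P[:2].mean(0),P[2:].mean(0))
r=onz(w,312,184,46); t=onz(w,312,287,44); print('root',r.round(1),'tip',t.round(1),np.rad2deg(np.arctan2(*(t-r)[1::-1])))
p,e=cross((w,311.5,128),(s,202.75,314.7)); print('rim x-view',p.round(1),np.round(e,1))
p,e=cross((w,312,287),(s,142.6,359.4)); print('tip x-view',p.round(1),np.round(e,1))
c=P[:2].mean(0); 
for a in (-61.8,): print('grasp',P.mean(0)+68*np.array([np.cos(np.deg2rad(a)),np.sin(np.deg2rad(a))]))
```

```text
[[458.0, -294.7], [535.3, -253.3], [477.5, -237.4], [518.7, -314.4]] [ 496.65009137 -274.02490277] [ 498.10868036 -275.90983669]
root [ 518.8 -314.7   46. ] tip [ 563.1 -397.6   44. ] -61.88894301807789
rim x-view [ 497.3 -275.6   44.7] [0.8 0.8]
tip x-view [ 562.5 -394.8   47.4] [1.5 1.5]
grasp [ 529.51283787 -334.89600447]
```

Both views agree: rim centre (497.5,-275), handle heading -61.9°, grasp point (529.5,-335). The tool is already over it, so I'll descend and close.

Request:
servo_tool --pt "0 -0.2 -4 0 0 0 0.3" --pt "0 -0.2 -8 0 0 0 0.3" --pt "0 -0.2 -12 0 0 0 0.3" --pt "0 -0.2 -15 0 0 0 0.3" --pt "0 -0.2 -17 0 0 0 0.3" --pt "0 -0.2 -18.3 0 0 0 0.3" --pt "0 -0.2 -18.5 0 0 0 0.3" --pt "0 -0.2 -18.5 0 0 0 -1" --pt "0 -0.2 -18.5 0 0 0 -1" --pt "0 -0.2 -18.5 0 0 0 -1" --pt "0 -0.2 -18.5 0 0 0 -1" --pt "0 -0.2 -18.5 0 0 0 -1" --pt "0 -0.2 -18.5 0 0 0 -1" --pt "0 -0.2 -18.5 0 0 0 -1" --pt "0 -0.2 -18.5 0 0 0 -1" --pt "0 -0.2 -18.5 0 0 0 -1"

```text
t: 4.53
ee_pos: [529.3, -335.3, 21.1]
orientation: [1.61, 2.698, -0.0]
ft_force: [-0.2, 0.6, 0.1]
width: 1.4
grasp_force: 0.0
```

Width 1.4 mm with no force means the fingers hold nothing. I'll look before doing anything else.

Run:
```python
from h import *
a=grab('side','s1'); b=grab('scene','sc1'); w=grab('wrist','w2'); o=ctrl.get_obs(); print(o['width'],o['grasp_force'],o['ft_force'])
t=lambda d,x,y,w,h: cv2.resize(d['image'][y:y+h,x:x+w],(400,300),interpolation=cv2.INTER_CUBIC)
im=np.vstack([np.hstack([t(a,340,250,160,120),t(b,100,240,160,120)]),np.hstack([t(w,0,0,640,480),t(w,200,0,240,180)])])
cv2.imwrite('pics/c2.png',cv2.convertScaleAbs(im,alpha=1.3)[:,:,::-1])
```

```text
0.27720656752012757 0.0 [ 0.4508375   0.04620818 -0.18579019]
```

View pics/c2.png

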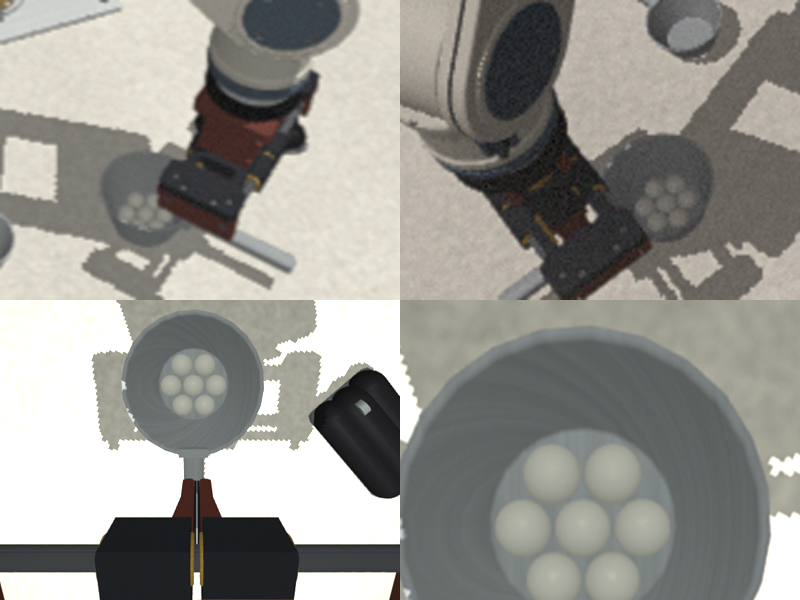

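The fingers are shut just in front of the handle, and the cup has not moved. I'll check where the tips actually are against the handle.

Run:
```python
from h import *
w=load('w2'); o=ctrl.get_obs(); e=np.array(o['ee_pos']); print(o['t'],e)
T=np.linalg.inv(w['T'])
print('tool_from_cam',np.array(w['tool_from_camera']).round(3).tolist())
for k in (0,19,30): print(k,np.round(proj(w,e+[0,0,k])))
for n in ('scene0','sc1','side0','s1'):
    d=load(n); print(n,[np.round(proj(d,e+[0,0,k])).tolist() for k in (0,19)],'handle tip',np.round(proj(d,[563,-397,40])),'root',np.round(proj(d,[518.8,-314.7,40])))
print('handle root/46',np.round(proj(w,[518.8,-314.7,46])))
im=w['image'][200:480,180:460]; s=load('s1')['image'][300:370,400:470]; 
im=cv2.resize(im,(560,560)); s=cv2.resize(s,(230,230),interpolation=cv2.INTER_CUBIC)
c=np.zeros((560,790,3),np.uint8); c[:,:560]=im; c[:230,560:]=s; 
s=cv2.resize(load('sc1')['image'][320:380,130:190],(230,230),interpolation=cv2.INTER_CUBIC); c[240:470,560:]=s
cv2.imwrite('pics/c3.png',c[:,:,::-1])
```

```text
4.6833 [ 529.21424678 -335.3027671    20.9305597 ]
tool_from_cam [[-0.0, 0.958, 0.285, 78.171], [1.0, 0.0, -0.001, 1.515], [-0.001, 0.285, -0.958, -198.604], [0.0, 0.0, 0.0, 1.0]]
0 [311. 278.]
19 [311. 293.]
30 [311. 303.]
scene0 [[177.0, 341.0], [174.0, 337.0]] handle tip [142. 361.] root [184. 330.]
sc1 [[177.0, 341.0], [174.0, 337.0]] handle tip [142. 361.] root [184. 330.]
side0 [[425.0, 345.0], [427.0, 340.0]] handle tip [457. 355.] root [417. 336.]
s1 [[425.0, 345.0], [427.0, 340.0]] handle tip [457. 355.] root [417. 336.]
handle root/46 [312. 249.]
```

View pics/c3.png

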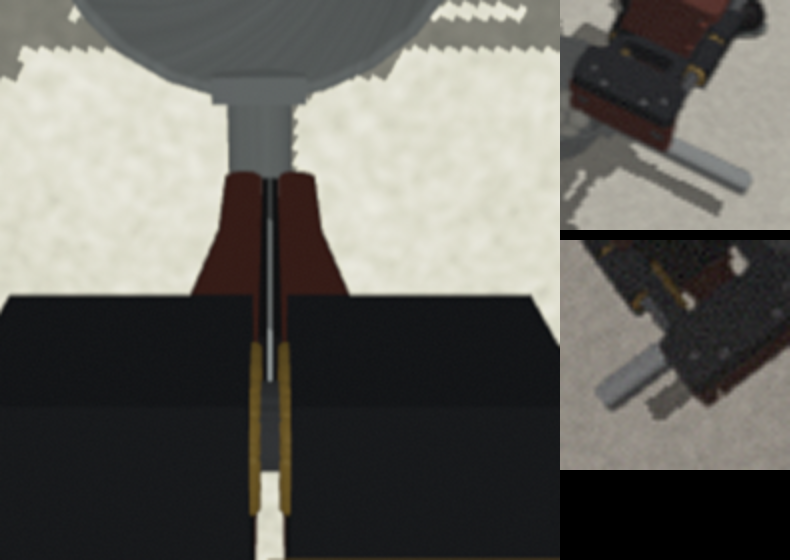

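Run:
```python
from h import *
w=load('w2'); im=w['image'].astype(int)
a,b=onz(w,122*1.6,130,48),onz(w,263*1.6,130,48); print('rim dia if z48',np.linalg.norm(a-b))
a,b=onz(w,180+228/2,200+140/2,46),onz(w,180+294/2,200+140/2,46); print('handle w',np.linalg.norm(a-b))
e=np.array(ctrl.get_obs()['ee_pos']); X=np.array([-.473,.881,0]); Y=np.array([.881,.473,0])
for k in (0,10,20,25,30,40): print(k,[np.round(proj(w,e+X*x+Y*y+[0,0,k])).tolist() for x,y in ((10,0),(10,9),(-10,0))])
```

```text
rim dia if z48 87.43201070885073
handle w 14.221340106461021
0 [[311.0, 259.0], [330.0, 259.0], [311.0, 296.0]]
10 [[311.0, 266.0], [330.0, 266.0], [311.0, 305.0]]
20 [[311.0, 273.0], [331.0, 273.0], [311.0, 314.0]]
25 [[311.0, 277.0], [332.0, 277.0], [311.0, 319.0]]
30 [[311.0, 282.0], [332.0, 282.0], [311.0, 325.0]]
40 [[311.0, 291.0], [333.0, 291.0], [311.0, 336.0]]
```

Two checks agree that the real fingertips are about 35 mm behind the stated TCP. The tip row 286 gives about 34 mm, and the 57 mm opening spanning 140 px gives about 37 mm. So the fingers shut above the handle. I'll reopen, go lower in guarded steps and watch the force.

Request:
servo_tool --pt "0 0 0 0 0 0 0.3" --pt "0 0 0 0 0 0 0.3" --pt "0 0 0 0 0 0 0.3" --pt "0 0 0 0 0 0 0.3" --pt "0 0 0 0 0 0 0.3" --pt "0 0 0 0 0 0 0.3" --pt "0 0 0 0 0 0 0.3" --pt "0 0 -0.5 0 0 0 0.3" --pt "0 0 -1 0 0 0 0.3" --pt "0 0 -1.5 0 0 0 0.3" --pt "0 0 -1.8 0 0 0 0.3" --pt "0 0 -1.8 0 0 0 0.3"

```text
t: 5.68
ee_pos: [528.6, -334.9, 1.8]
orientation: [-1.609, -2.696, -0.0]
ft_force: [0.7, 0.0, -0.5]
width: 57.2
grasp_force: 0.0
```

Request:
servo_tool --pt "0 0 -0.3 0 0 0 0.3" --pt "0 0 -0.6 0 0 0 0.3" --pt "0 0 -0.6 0 0 0 0.3"

```text
t: 5.93
ee_pos: [529.0, -335.1, -3.6]
orientation: [-1.609, -2.697, -0.0]
ft_force: [-0.1, -0.3, 0.6]
width: 57.0
grasp_force: 0.0
```

There is no bench contact at -3.6 mm, which confirms it. I'll go a little lower and close.

Request:
servo_tool --pt "0 0 -0.4 0 0 0 0.3" --pt "0 0 -0.8 0 0 0 0.3" --pt "0 0 -0.8 0 0 0 0.3" --pt "0 0 -0.8 0 0 0 -1" --pt "0 0 -0.8 0 0 0 -1" --pt "0 0 -0.8 0 0 0 -1" --pt "0 0 -0.8 0 0 0 -1" --pt "0 0 -0.8 0 0 0 -1" --pt "0 0 -0.8 0 0 0 -1" --pt "0 0 -0.8 0 0 0 -1" --pt "0 0 -0.8 0 0 0 -1" --pt "0 0 -0.8 0 0 0 -1" --pt "0 0 -0.8 0 0 0 -1"

```text
t: 7.02
ee_pos: [529.3, -335.3, -10.9]
orientation: [1.61, 2.698, 0.0]
ft_force: [-0.4, 0.8, 1.3]
width: 13.4
grasp_force: 29.9
```

It's gripped: 13.4 mm at 30 N. I'll lift gently and work out the pour with the handle 51 mm behind the TCP.

Request:
servo_tool --pt "0 0 0.5 0 0 0 -1" --pt "0 0 1.5 0 0 0 -1" --pt "0 0 3 0 0 0 -1" --pt "0 0 5 0 0 0 -1" --pt "0 0 7 0 0 0 -1" --pt "0 0 9 0 0 0 -1" --pt "0 0 11 0 0 0 -1" --pt "0 0 13 0 0 0 -1" --pt "0 0 15 0 0 0 -1" --pt "0 0 17 0 0 0 -1" --pt "0 0 18.5 0 0 0 -1" --pt "0 0 19.5 0 0 0 -1" --pt "0 0 20 0 0 0 -1" --pt "0 0 20 0 0 0 -1"

```text
t: 8.18
ee_pos: [529.6, -335.6, 190.2]
orientation: [1.609, 2.696, -0.0]
ft_force: [-0.1, 0.1, -2.9]
width: 13.7
grasp_force: 29.9
```

```bash
sed -i 's/G+19\*tz/G+51*tz/' plan.py
python3 - <<'E'
from h import *; from plan import *
o=ctrl.get_obs(); print(o['t'],o['ee_pos'],o['ft_force'],o['moment'],o['width'],o['grasp_force'])
w=grab('wrist','w3'); a,b=load('w2'),w
t=lambda d,x,y,w,h: cv2.resize(d['image'][y:y+h,x:x+w],(400,300),interpolation=cv2.INTER_CUBIC)
cv2.imwrite('pics/c4.png',cv2.convertScaleAbs(np.hstack([t(a,80,0,480,360),t(b,80,0,480,360)]),alpha=1.3)[:,:,::-1])
F=np.array([511.6,52.3,0])
for deg in (-130,-120,-110,-100):
  psi=np.deg2rad(deg); h=np.array([np.cos(psi),np.sin(psi),0]); q=None
  for th in (0,20,40,60,80,100,108):
    lip=F+h*20+Z*210
    p,Rt=tool(lip,psi,np.deg2rad(th),-1,68)
    if q is None: q=np.array([np.arctan2(p[1],p[0]),.1,1.8,0,1.2,0])
    q,e=ik(p,Rt,P,q); print(deg,th,p.round(0),q.round(2),round(e,4))
E
```

```text
8.1833 [ 529.60739573 -335.56624965  190.1927889 ] [-0.11568045  0.09653395 -2.86451867] [-0.19137553 -0.1199821   0.03094355] 13.73610378444884 29.94428962469101
-130 0 [426. -50. 151.] [-0.12  0.13  2.12  0.    0.89  0.58] 0.0
-130 20 [418. -60. 193.] [ 0.02  0.18  1.99 -0.28  1.22  0.85] 0.0
-130 40 [419. -58. 237.] [ 0.13  0.27  1.87 -0.45  1.55  0.97] 0.0
-130 60 [430. -45. 278.] [ 0.22  0.4   1.76 -0.58  1.87  1.01] 0.0
-130 80 [449. -23. 311.] [ 0.28  0.54  1.68 -0.72  2.15  1.  ] 0.0
-130 100 [474.   8. 332.] [ 0.31  0.67  1.63 -0.89  2.4   0.94] 0.0
-130 108 [485.  21. 336.] [ 0.32  0.72  1.62 -0.98  2.49  0.89] 0.0
-120 0 [445. -63. 151.] [-0.14  0.17  2.08  0.    0.9   0.38] 0.0
-120 20 [438. -74. 193.] [ 0.01  0.19  1.98 -0.33  1.17  0.69] 0.0
-120 40 [439. -73. 237.] [ 0.14  0.27  1.88 -0.53  1.48  0.84] 0.0
-120 60 [448. -58. 278.] [ 0.24  0.38  1.79 -0.7   1.78  0.91] 0.0
-120 80 [463. -32. 311.] [ 0.31  0.51  1.72 -0.85  2.06  0.93] 0.0
-120 100 [482.   2. 332.] [ 0.35  0.64  1.68 -1.02  2.3   0.89] 0.0
-120 108 [491.  17. 336.] [ 0.36  0.69  1.67 -1.1   2.4   0.86] 0
[... 242 characters left out ...]
1.82 -0.8   1.69  0.83] 0.0
-110 80 [478. -40. 311.] [ 0.34  0.48  1.77 -0.96  1.96  0.87] 0.0
-110 100 [492.  -3. 332.] [ 0.39  0.61  1.75 -1.13  2.2   0.86] 0.0
-110 108 [498.  14. 336.] [ 0.4   0.66  1.74 -1.2   2.3   0.85] 0.0
-100 0 [489. -79. 151.] [-0.16  0.24  1.98 -0.    0.92  0.01] 0.0
-100 20 [486. -92. 193.] [-0.01  0.22  1.93 -0.39  1.08  0.37] 0.0
-100 40 [487. -90. 237.] [ 0.14  0.26  1.89 -0.68  1.32  0.61] 0.0
-100 60 [489. -73. 278.] [ 0.27  0.34  1.86 -0.9   1.58  0.75] 0.0
-100 80 [495. -44. 311.] [ 0.37  0.45  1.83 -1.07  1.85  0.83] 0.0
-100 100 [501.  -5. 332.] [ 0.42  0.57  1.82 -1.23  2.1   0.86] 0.0
-100 108 [504.  12. 336.] [ 0.44  0.63  1.81 -1.3   2.2   0.86] 0.0
```

View pics/c4.png

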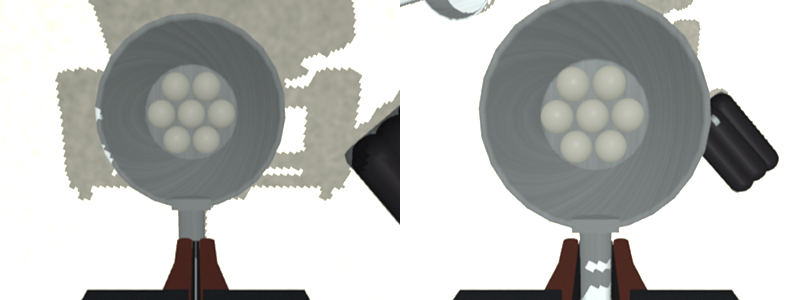

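The cup is lifted level with all seven balls (right tile). Next I'll tabulate the carry and the tilt about the lip.

Run:
```python
from plan import *
F=np.array([511.6,52.3,0]); psi=np.deg2rad(-120); h=np.array([np.cos(psi),np.sin(psi),0]); ax=np.array([-h[1]*-1,-h[0],0]); ax=np.cross(-Z,h)
print('axis',ax)
pose=lambda th,z,o=20: tool(F+h*o+Z*z,psi,np.deg2rad(th),-1,68)[0]
p0=pose(0,265); print(p0)
q=np.array([-.14,.17,2.08,0,.9,.38])
def tab(seq,th0,z0):
    global q
    p0=pose(th0,z0)
    for th,z in seq:
        d=(pose(th,z)-p0)/10; r=(th-th0)*ax; 
        qq,e=ik(pose(th,z),tool(F+h*20+Z*z,psi,np.deg2rad(th),-1,68)[1],P,q); dv=np.abs(qq-q).max()*12; q=qq
        print(np.r_[d.round(1),r.round(1)].tolist(),-1,'|',round(e,4),round(dv,2),q.round(2)[3:5])
print('B'); tab([(t,265 if t<30 else 265-45*(t-30)/40) for t in (1,3,6,10,14,18,22,26,30,34,38,42,46,50,54,58,62,65,66,66)],0,265)
print('C'); tab([(t,max(210,265-45*(t-30)/40)) for t in list(range(68,106,2))+[106]],66,265-45*36/40)
```

```text
axis [-0.8660254  0.5        0.       ]
[445.1       -62.8813787 206.       ]
B
[-0.1, -0.1, 0.2, -0.9, 0.5, 0.0] -1 | 0.0 1.68 [-0.02  1.04]
[-0.1, -0.3, 0.6, -2.6, 1.5, 0.0] -1 | 0.0 0.44 [-0.06  1.06]
[-0.3, -0.5, 1.2, -5.2, 3.0, 0.0] -1 | 0.0 0.62 [-0.11  1.1 ]
[-0.4, -0.7, 2.1, -8.7, 5.0, 0.0] -1 | 0.0 0.77 [-0.17  1.15]
[-0.5, -0.9, 2.9, -12.1, 7.0, 0.0] -1 | 0.0 0.71 [-0.23  1.21]
[-0.6, -1.1, 3.8, -15.6, 9.0, 0.0] -1 | 0.0 0.68 [-0.29  1.27]
[-0.7, -1.2, 4.7, -19.1, 11.0, 0.0] -1 | 0.0 0.69 [-0.34  1.32]
[-0.7, -1.2, 5.6, -22.5, 13.0, 0.0] -1 | 0.0 0.7 [-0.39  1.38]
[-0.7, -1.2, 6.4, -26.0, 15.0, 0.0] -1 | 0.0 0.71 [-0.43  1.44]
[-0.7, -1.2, 6.9, -29.4, 17.0, 0.0] -1 | 0.0 0.6 [-0.47  1.49]
[-0.6, -1.1, 7.3, -32.9, 19.0, 0.0] -1 | 0.0 0.61 [-0.51  1.54]
[-0.5, -0.9, 7.7, -36.4, 21.0, 0.0] -1 | 0.0 0.61 [-0.55  1.59]
[-0.4, -0.7, 8.1, -39.8, 23.0, 0.0] -1 | 0.0 0.61 [-0.59  1.64]
[-0.2, -0.4, 8.5, -43.3, 25.0, 0.0] -1 | 0.0 0.61 [-0.62  1.69]
[-0.1, -0.1, 8.9, -46.8, 27.0, 0.0] -1 | 0.0 0.6 [-0.65  1.74]
[0.2, 0.3, 9.2, -50.2, 29.0, 0.0] -1 | 0.0 0.6 [-0.69  1.79]
[0.4, 0.7, 9
[... 758 characters left out ...]
.0 0.31 [-0.88  2.11]
[1.7, 2.9, 1.5, -17.3, 10.0, 0.0] -1 | 0.0 0.3 [-0.89  2.14]
[1.8, 3.2, 1.7, -19.1, 11.0, 0.0] -1 | 0.0 0.3 [-0.91  2.16]
[2.0, 3.5, 1.9, -20.8, 12.0, 0.0] -1 | 0.0 0.3 [-0.93  2.18]
[2.2, 3.9, 2.1, -22.5, 13.0, 0.0] -1 | 0.0 0.29 [-0.94  2.21]
[2.4, 4.2, 2.3, -24.2, 14.0, 0.0] -1 | 0.0 0.29 [-0.96  2.23]
[2.6, 4.6, 2.5, -26.0, 15.0, 0.0] -1 | 0.0 0.29 [-0.98  2.26]
[2.9, 5.0, 2.6, -27.7, 16.0, 0.0] -1 | 0.0 0.28 [-1.    2.28]
[3.1, 5.3, 2.8, -29.4, 17.0, 0.0] -1 | 0.0 0.28 [-1.02  2.3 ]
[3.3, 5.7, 2.9, -31.2, 18.0, 0.0] -1 | 0.0 0.28 [-1.04  2.33]
[3.5, 6.1, 3.0, -32.9, 19.0, 0.0] -1 | 0.0 0.27 [-1.06  2.35]
[3.7, 6.4, 3.1, -34.6, 20.0, 0.0] -1 | 0.0 0.27 [-1.08  2.37]
```

Request:
servo_tool --pt "-0.2 0.5 0.3 0 0 -1 -1" --pt "-0.5 1.6 0.6 0 0 -3.5 -1" --pt "-1 3.3 1 0 0 -7 -1" --pt "-1.6 5.2 1.3 0 0 -11 -1" --pt "-2.2 7.1 1.6 0 0 -15 -1" --pt "-2.8 9 1.6 0 0 -19 -1" --pt "-3.4 10.9 1.6 0 0 -23 -1" --pt "-4 12.8 1.6 0 0 -27 -1" --pt "-4.6 14.7 1.6 0 0 -31 -1" --pt "-5.2 16.6 1.6 0 0 -35 -1" --pt "-5.8 18.5 1.6 0 0 -39 -1" --pt "-6.4 20.4 1.6 0 0 -43 -1" --pt "-7 22.3 1.6 0 0 -47 -1" --pt "-7.5 24 1.6 0 0 -51 -1" --pt "-7.9 25.4 1.6 0 0 -54 -1" --pt "-8.2 26.5 1.6 0 0 -56.5 -1" --pt "-8.4 27.1 1.6 0 0 -57.8 -1" --pt "-8.5 27.3 1.6 0 0 -58.1 -1" --pt "-8.5 27.3 1.6 0 0 -58.1 -1"

```text
t: 9.82
ee_pos: [443.3, -61.7, 204.4]
orientation: [-2.716, -1.578, 0.002]
ft_force: [0.1, -0.5, -2.7]
width: 14.0
grasp_force: 29.9
```

Request:
servo_tool --pt "-0.1 -0.1 0.2 -0.9 0.5 0 -1" --pt "-0.1 -0.3 0.6 -2.6 1.5 0 -1" --pt "-0.3 -0.5 1.2 -5.2 3 0 -1" --pt "-0.4 -0.7 2.1 -8.7 5 0 -1" --pt "-0.5 -0.9 2.9 -12.1 7 0 -1" --pt "-0.6 -1.1 3.8 -15.6 9 0 -1" --pt "-0.7 -1.2 4.7 -19.1 11 0 -1" --pt "-0.7 -1.2 5.6 -22.5 13 0 -1" --pt "-0.7 -1.2 6.4 -26 15 0 -1" --pt "-0.7 -1.2 6.9 -29.4 17 0 -1" --pt "-0.6 -1.1 7.3 -32.9 19 0 -1" --pt "-0.5 -0.9 7.7 -36.4 21 0 -1" --pt "-0.4 -0.7 8.1 -39.8 23 0 -1" --pt "-0.2 -0.4 8.5 -43.3 25 0 -1" --pt "-0.1 -0.1 8.9 -46.8 27 0 -1" --pt "0.2 0.3 9.2 -50.2 29 0 -1" --pt "0.4 0.7 9.5 -53.7 31 0 -1" --pt "0.6 1 9.7 -56.3 32.5 0 -1" --pt "0.7 1.1 9.8 -57.2 33 0 -1" --pt "0.7 1.1 9.8 -57.2 33 0 -1"

```text
t: 11.48
ee_pos: [451.8, -51.0, 301.8]
orientation: [1.951, 1.134, -1.274]
ft_force: [-0.4, -0.7, -1.9]
width: 14.0
grasp_force: 29.9
```

Run:
```python
from h import *
o=ctrl.get_obs(); print(o['ee_pos'],o['qpos'].round(2),R.from_rotvec(o['orientation']).as_matrix()[:,2],o['ft_force'])
a=grab('side','s2'); b=grab('scene','sc2'); w=grab('wrist','w4')
t=lambda d,x,y,w,h: cv2.resize(d['image'][y:y+h,x:x+w],(400,300),interpolation=cv2.INTER_CUBIC)
cv2.imwrite('pics/c5.png',np.vstack([np.hstack([t(a,240,80,200,150),t(b,270,150,200,150)]),np.hstack([t(w,0,0,640,480),t(b,0,0,640,480)])])[:,:,::-1])
```

```text
[451.75129034 -51.02603958 301.78643803] [ 0.33  0.56  1.63 -0.69  1.9   0.97] [-0.45676289 -0.79198035 -0.40513551] [-0.41790079 -0.7090234  -1.89560454]
```

View pics/c5.png

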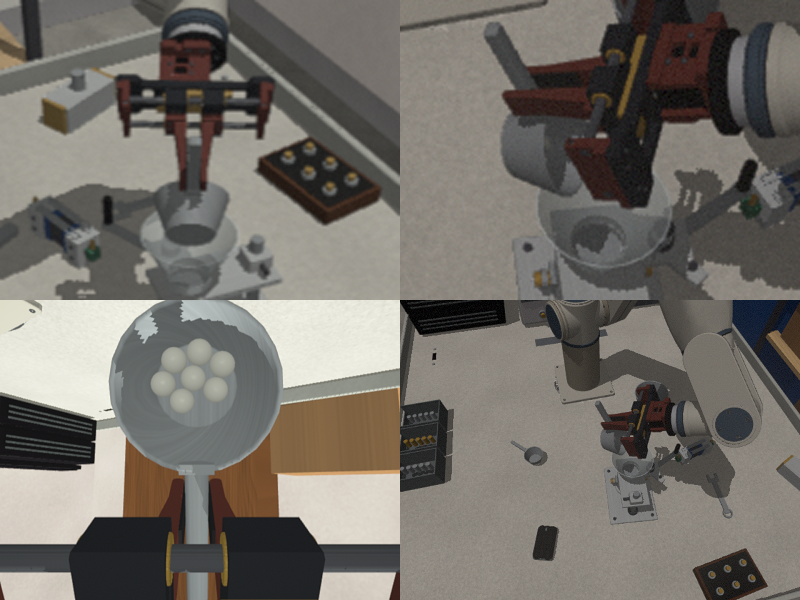

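The cup is tilted 66° with its lip over the funnel's near half, all seven balls are still inside, and nothing touches. Now the slow pour.

Request:
servo_tool --pt "0.1 0.2 0.1 -1.7 1 0 -1" --pt "0.3 0.5 0.2 -3.5 2 0 -1" --pt "0.4 0.8 0.3 -5.2 3 0 -1" --pt "0.6 1 0.4 -6.9 4 0 -1" --pt "0.8 1.3 0.5 -8.7 5 0 -1" --pt "0.9 1.6 0.6 -10.4 6 0 -1" --pt "1.1 1.9 0.7 -12.1 7 0 -1" --pt "1.3 2.2 1 -13.9 8 0 -1" --pt "1.5 2.5 1.2 -15.6 9 0 -1" --pt "1.7 2.9 1.5 -17.3 10 0 -1" --pt "1.8 3.2 1.7 -19.1 11 0 -1" --pt "2 3.5 1.9 -20.8 12 0 -1" --pt "2.2 3.9 2.1 -22.5 13 0 -1" --pt "2.4 4.2 2.3 -24.2 14 0 -1" --pt "2.6 4.6 2.5 -26 15 0 -1" --pt "2.9 5 2.6 -27.7 16 0 -1" --pt "3.1 5.3 2.8 -29.4 17 0 -1" --pt "3.3 5.7 2.9 -31.2 18 0 -1" --pt "3.5 6.1 3 -32.9 19 0 -1" --pt "3.7 6.4 3.1 -34.6 20 0 -1"

```text
t: 13.3
ee_pos: [488.5, 13.2, 334.0]
orientation: [1.314, 0.763, -1.756]
ft_force: [0.3, 0.2, -1.7]
width: 13.5
grasp_force: 29.9
```

Request:
servo_tool --pt "0 0 0 0 0 0 -1" --pt "0 0 0 0 0 0 -1" --pt "0 0 0 0 0 0 -1" --pt "0 0 0 0 0 0 -1" --pt "0 0 0 0 0 0 -1" --pt "0 0 0 0 0 0 -1"

```text
t: 13.8
ee_pos: [488.2, 12.6, 334.4]
orientation: [1.319, 0.765, -1.753]
ft_force: [0.4, -0.2, -2.2]
width: 14.0
grasp_force: 29.9
```

Run:
```python
from h import *
o=ctrl.get_obs(); print(o['t'],o['ee_pos'],o['qpos'].round(2),o['ft_force'])
a=grab('side','s3'); b=grab('scene','sc3'); w=grab('wrist','w5')
t=lambda d,x,y,w,h: cv2.resize(d['image'][y:y+h,x:x+w],(400,300),interpolation=cv2.INTER_CUBIC)
cv2.imwrite('pics/c6.png',np.vstack([np.hstack([t(a,270,130,120,90),t(b,310,190,120,90)]),np.hstack([t(w,0,0,640,480),t(a,0,0,640,480)])])[:,:,::-1])
```

```text
13.8 [488.23699325  12.62102865 334.35243596] [ 0.41  0.93  1.47 -0.97  2.38  0.95] [ 0.39242881 -0.20773579 -2.22239408]
```

View pics/c6.png

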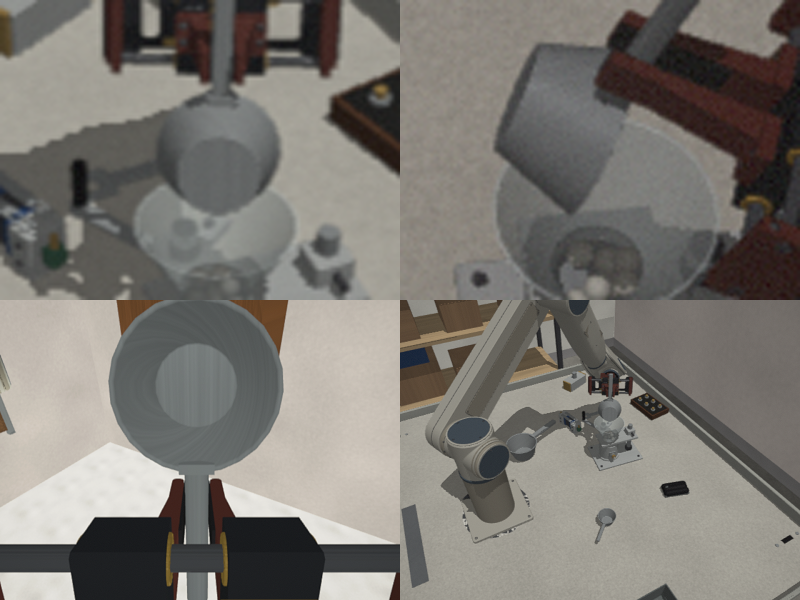

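The cup is empty and the balls are in the funnel throat, seen at (600,270) in the scene tile. The cup hasn't slipped in the grip. I'll tilt back along the same path and carry it home.

Request:
servo_tool --pt "-0.3 -0.6 -0.1 3 -1.8 0 -1" --pt "-0.9 -1.5 -0.5 7.5 -4.3 0 -1" --pt "-1.5 -2.5 -1 12.1 -7 0 -1" --pt "-2 -3.4 -1.6 17 -9.8 0 -1" --pt "-2.6 -4.5 -2.4 22.5 -13 0 -1" --pt "-3.2 -5.5 -2.8 28.5 -16.5 0 -1" --pt "-3.7 -6.4 -3.1 34.6 -20 0 -1" --pt "-4.2 -7.2 -3.7 40 -23.1 0 -1" --pt "-4.6 -7.9 -4.4 46 -26.5 0 -1" --pt "-4.8 -8.2 -4.9 51 -29.4 0 -1" --pt "-4.9 -8.4 -5.4 55.4 -32 0 -1" --pt "-5 -8.6 -6.3 61 -35.2 0 -1" --pt "-5.1 -8.7 -7.2 67 -38.7 0 -1" --pt "-5.1 -8.7 -8.2 72.7 -42 0 -1" --pt "-5 -8.5 -9.5 78.5 -45.3 0 -1" --pt "-4.8 -8.2 -10.9 84 -48.5 0 -1" --pt "-4.5 -7.8 -12.2 89 -51.4 0 -1" --pt "-4.4 -7.5 -12.9 91.8 -53 0 -1" --pt "-4.4 -7.5 -12.9 91.8 -53 0 -1"

```text
t: 15.53
ee_pos: [441.7, -63.3, 204.0]
orientation: [-2.717, -1.572, 0.001]
ft_force: [-1.1, 0.3, -0.8]
width: 13.7
grasp_force: 29.9
```

Request:
servo_tool --pt "0.2 -0.5 0 0 0 1 -1" --pt "0.5 -1.6 0 0 0 3.5 -1" --pt "1 -3.3 0 0 0 7 -1" --pt "1.6 -5.2 0 0 0 11 -1" --pt "2.2 -7.1 0 0 0 15 -1" --pt "2.8 -9 0 0 0 19 -1" --pt "3.4 -10.9 0 0 0 23 -1" --pt "4 -12.8 0 0 0 27 -1" --pt "4.6 -14.7 -0.3 0 0 31 -1" --pt "5.2 -16.6 -0.6 0 0 35 -1" --pt "5.8 -18.5 -0.9 0 0 39 -1" --pt "6.4 -20.4 -1.2 0 0 43 -1" --pt "7 -22.3 -1.6 0 0 47 -1" --pt "7.5 -24 -1.6 0 0 51 -1" --pt "7.9 -25.4 -1.6 0 0 54 -1" --pt "8.2 -26.5 -1.6 0 0 56.5 -1" --pt "8.5 -27.3 -1.6 0 0 58.1 -1" --pt "8.5 -27.3 -1.6 0 0 58.1 -1" --pt "8.5 -27.3 -1.6 0 0 58.1 -1"

```text
t: 17.12
ee_pos: [529.3, -335.0, 188.9]
orientation: [-1.61, -2.696, 0.001]
ft_force: [-0.5, 0.4, -1.7]
width: 13.8
grasp_force: 29.9
```

Run:
```python
from h import *
o=ctrl.get_obs(); print(o['t'],o['ee_pos'],R.from_rotvec(o['orientation']).as_matrix().round(3).tolist())
a=grab('side','s4'); b=grab('scene','sc4')
t=lambda d,x,y,w,h: cv2.resize(d['image'][y:y+h,x:x+w],(400,300),interpolation=cv2.INTER_CUBIC)
cv2.imwrite('pics/c7.png',np.vstack([np.hstack([t(a,280,160,120,90),t(b,320,215,120,90)]),np.hstack([t(a,340,180,160,120),t(b,100,190,200,150)])])[:,:,::-1])
```

```text
17.1167 [ 529.32181757 -334.97397745  188.88645106] [[-0.474, 0.88, -0.001], [0.88, 0.474, -0.0], [0.0, -0.001, -1.0]]
```

View pics/c7.png

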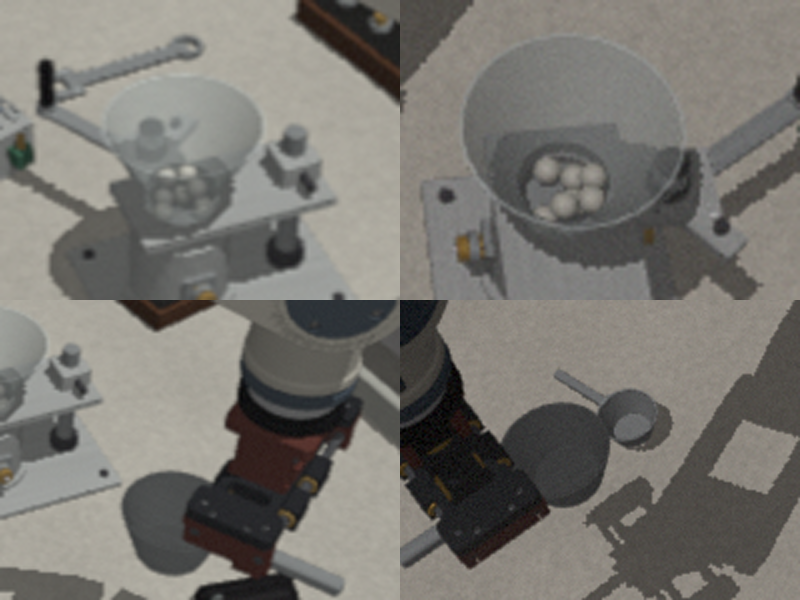

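The balls sit in the throat above the shutter, and the cup is back over its spot. I'll lower it, release, and back off upward.

Request:
servo_tool --pt "0 0 -1 0 0 0 -1" --pt "0 0 -3 0 0 0 -1" --pt "0 0 -5.5 0 0 0 -1" --pt "0 0 -8.5 0 0 0 -1" --pt "0 0 -11.5 0 0 0 -1" --pt "0 0 -14 0 0 0 -1" --pt "0 0 -16 0 0 0 -1" --pt "0 0 -17.5 0 0 0 -1" --pt "0 0 -18.7 0 0 0 -1" --pt "0 0 -19.4 0 0 0 -1" --pt "0 0 -19.8 0 0 0 -1" --pt "0 0 -19.9 0 0 0 -1" --pt "0 0 -19.9 0 0 0 -1" --pt "0 0 -19.9 0 0 0 -1"

```text
t: 18.38
ee_pos: [529.9, -335.7, -9.1]
orientation: [1.608, 2.697, 0.0]
ft_force: [-0.1, 0.4, -1.5]
width: 13.8
grasp_force: 29.9
```

Request:
servo_tool --pt "0 0 0 0 0 0 -0.4" --pt "0 0 0 0 0 0 -0.1" --pt "0 0 0 0 0 0 0.1" --pt "0 0 0 0 0 0 0.1" --pt "0 0 0 0 0 0 0.1" --pt "0 0 0 0 0 0 0.1" --pt "0 0 0.5 0 0 0 0.1" --pt "0 0 1.5 0 0 0 0.1" --pt "0 0 3.5 0 0 0 0.1" --pt "0 0 7 0 0 0 0.1" --pt "0 0 11 0 0 0 0.1" --pt "0 0 15 0 0 0 0.1" --pt "0 0 19 0 0 0 0.1" --pt "0 0 23 0 0 0 0.1" --pt "0 0 26 0 0 0 0.1" --pt "0 0 28 0 0 0 0.1"

```text
t: 19.72
ee_pos: [530.3, -336.0, 275.5]
orientation: [1.606, 2.693, -0.0]
ft_force: [0.1, 0.5, -0.3]
width: 48.5
grasp_force: 0.0
```

Run:
```python
from h import *
o=ctrl.get_obs(); print(o['t'],o['ee_pos'],o['qpos'].round(2))
b=grab('scene','sc5'); a=grab('side','s5')
for n,x in (('sc5','scene0'),('s5','side0')):
    d=cv2.absdiff(load(n)['image'],load(x)['image']).max(2); print(n)
t=lambda d,x,y,w,h: cv2.resize(d['image'][y:y+h,x:x+w],(400,300),interpolation=cv2.INTER_CUBIC)
w=grab('wrist','w6')
cv2.imwrite('pics/c8.png',np.vstack([np.hstack([t(a,350,280,120,90),t(b,110,275,120,90)]),np.hstack([t(w,0,0,640,480),t(b,0,0,640,480)])])[:,:,::-1])
```

```text
19.7167 [ 530.25974125 -335.98282612  275.47927984] [-0.58  0.34  1.54  0.    1.25 -1.08]
sc5
s5
```

View pics/c8.png

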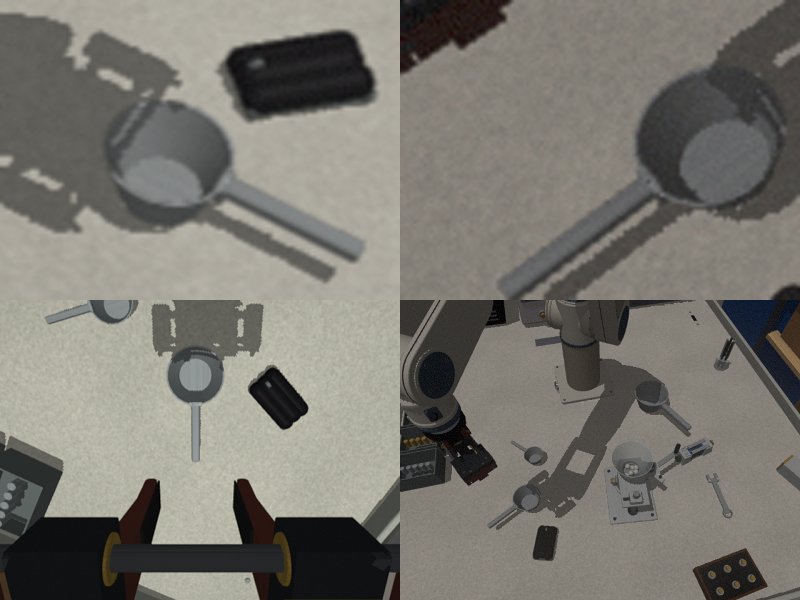

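The cup stands upright and empty where it was, and mouse, clamp and wrench look unmoved. I've now viewed 11 pictures, one over the limit of 10, so from here I'll work by numbers only. Next I go above the lever grip.

Request:
servo_tool --pt "-0.1 1 0 0 0 -0.2 0.1" --pt "-0.3 3.5 0 0 0 -0.5 0.1" --pt "-0.7 7 0 0 0 -0.8 0.1" --pt "-1.1 11 0 0 0 -1.2 0.1" --pt "-1.5 15 0 0 0 -1.6 0.1" --pt "-1.9 19 0 0 0 -2 0.1" --pt "-2.3 23 0 0 0 -2.4 0.1" --pt "-2.7 27 0 0 0 -2.8 0.1" --pt "-3.1 31 0 0 0 -3.2 0.1" --pt "-3.5 35 0 0 0 -3.6 0.1" --pt "-3.9 39 0 0 0 -4 0.1" --pt "-4.3 43 0 0 0 -4.5 0.1" --pt "-4.7 47 0 0 0 -5 0.1" --pt "-5 51 0 0 0 -5.4 0.1" --pt "-5.2 53.5 0 0 0 -5.7 0.1" --pt "-5.3 55 0 0 0 -5.7 0.1" --pt "-5.3 55 0 0 0 -5.7 0.1" --pt "-5.3 55 0 0 0 -5.7 0.1"

```text
t: 21.37
ee_pos: [474.6, 214.9, 268.1]
orientation: [-1.738, -2.615, 0.005]
ft_force: [0.1, -0.5, -0.5]
width: 48.1
grasp_force: 0.0
```

Run:
```python
from h import *
o=ctrl.get_obs(); print(o['t'],o['ee_pos'],o['qpos'].round(2),R.from_rotvec(o['orientation']).as_matrix()[:,0].round(3))
w=grab('wrist','w7')
print('expect top',np.round(proj(w,[477,215,140])),'bottom',np.round(proj(w,[477,215,94])))
m=(w['image'].max(2)<60).astype(np.uint8); n,l,st,c=cv2.connectedComponentsWithStats(m)
for i in range(1,n):
    if 100<st[i,4]: print(st[i],c[i].round(1),onz(w,*c[i],117).round(1))
```

```text
21.3667 [474.57075455 214.94151184 268.0991194 ] [ 0.4   0.18  1.77 -0.    1.19  0.  ] [-0.387  0.922 -0.   ]
expect top [316. 219.] bottom [316. 207.]
[  0   0  70  16 464] [36.3  4.1] [228.  279.4 117. ]
[332   4  20  18 135] [342.   13.2] [436.7 360.4 117. ]
[323  72  15  15 177] [330.2  79.4] [446.8 315.2 117. ]
[ 83  74  19  32 215] [93.4 86.5] [280.9 239.9 117. ]
[321  88  15  22 157] [328.3  96. ] [450.3 303.5 117. ]
[309 199  16  27 347] [316.3 212.3] [477.4 215.2 117. ]
[ 558  208   82  140 2569] [598.8 275. ] [725.5 259.1 117. ]
[ 577  231   63  134 3709] [617.8 312.5] [761.3 235.2 117. ]
[    0   286   640   194 67137] [319.3 407.6] [554.7  39.1 117. ]
[303 312  28  20 219] [315.9 318.7] [515.1 124.9 117. ]
[305 326  23  22 407] [316.1 336.5] [522.3 108.4 117. ]
[348 352  23  17 231] [360.4 358.9] [569.1 102.9 117. ]
```

The wrist mask puts the grip at (477.4,215.2), as predicted. I'll descend to pad height 123 and grip the post.

Request:
servo_tool --pt "0.2 0 -2 0 0 0 0.1" --pt "0.2 0 -5 0 0 0 0.1" --pt "0.2 0 -8.5 0 0 0 0.1" --pt "0.2 0 -12 0 0 0 0.1" --pt "0.2 0 -15 0 0 0 0.1" --pt "0.2 0 -17.2 0 0 0 0.1" --pt "0.2 0 -18.8 0 0 0 0.1" --pt "0.2 0 -19.6 0 0 0 0.1" --pt "0.2 0 -19.6 0 0 0 0.1" --pt "0.2 0 -19.6 0 0 0 -1" --pt "0.2 0 -19.6 0 0 0 -1" --pt "0.2 0 -19.6 0 0 0 -1" --pt "0.2 0 -19.6 0 0 0 -1" --pt "0.2 0 -19.6 0 0 0 -1" --pt "0.2 0 -19.6 0 0 0 -1" --pt "0.2 0 -19.6 0 0 0 -1" --pt "0.2 0 -19.6 0 0 0 -1"

```text
t: 22.83
ee_pos: [478.0, 214.7, 74.5]
orientation: [-1.741, -2.615, -0.0]
ft_force: [-3.0, -1.6, 5.7]
width: 13.1
grasp_force: 30.0
```

Run:
```python
import numpy as np
pv=np.array([519.5,113.8]); 
for k in range(0,70,5):
    a=np.deg2rad(112.6-k); print(k,((pv+110*np.array([np.cos(a),np.sin(a)])-[477.2,215.3])/10).round(1))
```

```text
0 [0. 0.]
5 [0.9 0.3]
10 [1.8 0.6]
15 [2.8 0.8]
20 [3.7 0.8]
25 [4.7 0.8]
30 [5.6 0.8]
35 [6.6 0.6]
40 [7.5 0.3]
45 [8.4 0. ]
50 [ 9.3 -0.4]
55 [10.1 -0.9]
60 [10.9 -1.4]
65 [11.6 -2. ]
```

The post is held at 13.1 mm and 30 N. Now I swing along the arc, turning the tool with the lever.

Request:
servo_tool --pt "0.4 0.1 0 0 0 -2 -1" --pt "0.9 0.3 0 0 0 -5 -1" --pt "1.4 0.5 0 0 0 -8 -1" --pt "1.8 0.6 0 0 0 -10 -1" --pt "2.3 0.7 0 0 0 -12.5 -1" --pt "2.8 0.8 0 0 0 -15 -1" --pt "3.2 0.8 0 0 0 -17.5 -1" --pt "3.7 0.8 0 0 0 -20 -1" --pt "4.2 0.8 0 0 0 -22.5 -1" --pt "4.7 0.8 0 0 0 -25 -1" --pt "5.1 0.8 0 0 0 -27.5 -1" --pt "5.6 0.8 0 0 0 -30 -1" --pt "6.1 0.7 0 0 0 -32.5 -1" --pt "6.6 0.6 0 0 0 -35 -1" --pt "7 0.5 0 0 0 -37.5 -1" --pt "7.5 0.3 0 0 0 -40 -1" --pt "8 0.2 0 0 0 -42.5 -1" --pt "8.4 0 0 0 0 -45 -1"

```text
t: 24.33
ee_pos: [560.7, 213.7, 74.4]
orientation: [-2.611, -1.747, 0.006]
ft_force: [-6.9, -4.0, 9.4]
width: 12.9
grasp_force: 30.0
```

Request:
servo_tool --pt "0.4 -0.2 0 0 0 -2.5 -1" --pt "0.9 -0.4 0 0 0 -5 -1" --pt "1.3 -0.6 0 0 0 -7.5 -1" --pt "1.7 -0.9 0 0 0 -10 -1" --pt "2.1 -1.1 0 0 0 -12.5 -1" --pt "2.5 -1.4 0 0 0 -15 -1" --pt "2.9 -1.7 0 0 0 -18 -1" --pt "3.1 -1.9 0 0 0 -19 -1" --pt "3.1 -1.9 0 0 0 -19 -1" --pt "3.1 -1.9 0 0 0 -19 -1"

```text
t: 25.17
ee_pos: [588.6, 196.2, 74.2]
orientation: [-2.86, -1.293, 0.012]
ft_force: [-17.9, 3.2, 15.3]
width: 13.3
grasp_force: 30.0
```

Run:
```python
from h import *
o=ctrl.get_obs(); p=np.array(o['ee_pos']); v=p[:2]-[519.5,113.8]; print(o['t'],p,'angle',np.deg2rad(112.6)-np.arctan2(v[1],v[0]),np.hypot(*v),o['ft_force'],o['grasp_force'])
```

```text
25.1667 [588.56335312 196.18000164  74.20724303] angle 1.0921366090089861 107.49982053140364 [-17.88529015   3.18103397  15.26455439] 30.020649433135986
```

Request:
servo_tool --pt "0.2 -0.2 0 0 0 0 -1" --pt "0.4 -0.3 0 0 0 0 -1" --pt "0.4 -0.3 0 0 0 0 -1" --pt "0.4 -0.3 0 0 0 0 -1" --pt "0.4 -0.3 0 0 0 0 -1" --pt "0.4 -0.3 0 0 0 0 -1" --pt "0.4 -0.3 0 0 0 0 -1" --pt "0.4 -0.3 0 0 0 0 -1" --pt "0.4 -0.3 0 0 0 0 -1" --pt "0.4 -0.3 0 0 0 0 -1" --pt "0.4 -0.3 0 0 0 0 -1" --pt "0.4 -0.3 0 0 0 0 -1"

```text
t: 26.17
ee_pos: [588.9, 195.7, 74.1]
orientation: [-2.855, -1.291, 0.02]
ft_force: [-29.2, 14.6, 21.5]
width: 13.5
grasp_force: 30.0
```

Run:
```python
from h import *
o=ctrl.get_obs(); p=np.array(o['ee_pos']); v=p[:2]-[519.5,113.8]; print(o['t'],p,'angle',np.deg2rad(112.6)-np.arctan2(v[1],v[0]),np.hypot(*v),o['ft_force'],o['moment'],o['grasp_force'],o['width'])
b=grab('scene','sc9'); a=grab('side','s9')
# white ball pixels: before (sc5/s5, balls in throat) vs now
for n0,n1,x,y,w,h in (('sc5','sc9',345,235,55,50),('s5','s9',315,185,45,50)):
    for n in (n0,n1):
        im=load(n)['image'][y:y+h,x:x+w].astype(int); m=(im.min(2)>165); print(n,m.sum(),np.argwhere(m).mean(0)[::-1]+[x,y] if m.any() else '')
# cup unmoved / lever line
for n0,n1,x,y,w,h in (('sc5','sc9',130,285,120,90),('scene0','sc9',205,355,60,65),('scene0','sc9',485,270,60,85)):
    d=cv2.absdiff(load(n0)['image'][y:y+h,x:x+w],load(n1)['image'][y:y+h,x:x+w]).max(2); print('diff',n0,(d>60).sum(),d.size)
```

```text
26.1667 [588.94397368 195.65887704  74.05585452] angle 1.0979726481437395 107.34682682878636 [-29.24507928  14.55330505  21.51458635] [2.37350471 4.84142169 0.08825165] 30.04995882511139 13.507123420253414
sc5 0 
sc9 0 
s5 34 [337.82352941 196.26470588]
s9 0 
diff sc5 750 10800
diff scene0 0 3900
diff scene0 25 5100
```

The lever is at its stop: 5 mm more command moved it only 0.6 mm, and the push is about 33 N. The bright ball pixels in the throat are gone, so I'll check that region more closely.

Run:
```python
from h import *
for k in range(1):
    for n0,n1,cam in (('sc5','sc9','scene'),('s5','s9','side')):
        d0,d1=load(n0),load(n1)
        u,v=proj(d0,[511.6,52.3,102]); u,v=int(round(u)),int(round(v)); r=11
        A=d0['image'][v-r:v+r+1,u-r:u+r+1].mean(2); B=d1['image'][v-r:v+r+1,u-r:u+r+1].mean(2)
        print(cam,(u,v)); print(A[::2,::2].astype(int)); print(B[::2,::2].astype(int))
```

```text
scene (368, 273)
[[ 75  69  76 119  97  68  72  74  92  99  80  86]
 [ 68  64 121 140 129 100  96 102  92  89 117  96]
 [ 60  60 120 135 126  97 120 136 130 127 139 129]
 [ 58  68  94 110 101  67 121 137 116 125 134 126]
 [ 62 102  96  68  62  95  91 116 102 103 108  98]
 [ 65 101  99 102  99  90 100 118 105 124 136 118]
 [ 66 100  98  96  98 129 135 117 105 134 143 121]
 [ 68  92 101  93 104 134 143 119  75 115 124 110]
 [ 78  67 127 138 104 116 121 103  72  72  84  75]
 [ 87 106  96 107 118  66  71  60  57  65  78  74]
 [ 62  79  80  98 108 103  88  83  83  91  86  98]
 [ 69  67  85  71  73  84  87  88  83  78  67  68]]
[[ 77  71  67  71  73  72  74  75  93  99  79  84]
 [ 72  61  66  69  62  66  63  66  73  73  82  84]
 [ 65  64  63  66  66  63  62  61  64  66  74  94]
 [ 66  61  61  64  66  63  73  73  82  81  72  74]
 [ 63  65  68  64  65  65  76  82  81  76  80  66]
 [ 63  63  63  62  66  73  78  77  78  81  78  80]
 [ 61  62  64  66  67  76  77  79  73  77  80  80]
 [ 71  65  66  67  64  65  81  76  75  75  77  81]
 [ 83  75  75  66  68 129 126  87  78  76  81  81]
 [ 90 109  
[... 684 characters left out ...]
90  88  88  87  92 122 137 124 111]
 [110 109 107 105  98 138 117 101 109 102  93  87]]
[[126 128 127 122 107 103 102 105 114 114 110 106]
 [131 131 108 110 106 103 101  97  93  96 109 112]
 [117  98 102 103 112 116 113 109  95  86  89  94]
 [ 99 102  99  91  91  91  89  89  86  87  84  92]
 [ 88  92  86  83  84  86  87  88  84  82  83  83]
 [ 91  83  83  82  84  85  85  85  85  83  82  99]
 [ 88  86  88  85  84  83  83  85  85  88 101  88]
 [ 83  94  96 100  97  92  94 101 104 103  96  81]
 [ 84  83  92  98 103 101 102 103 104  96  85 123]
 [ 83  83  81  81  90  95  96  89  85  84 124 146]
 [ 82  83  83  80  85  83  82  86 114 128 116 104]
 [104 102 102 100  94 129 111  96 103  99  89  83]]
```

The throat is clear except for one bright spot near (368,281) in the scene view. I'll see where its ray lies at each height, after letting things settle.

Request:
servo_tool --pt "0 0 0 0 0 0 -1" --pt "0 0 0 0 0 0 -1" --pt "0 0 0 0 0 0 -1" --pt "0 0 0 0 0 0 -1" --pt "0 0 0 0 0 0 -1" --pt "0 0 0 0 0 0 -1" --pt "0 0 0 0 0 0 -1" --pt "0 0 0 0 0 0 -1"

```text
t: 26.93
ee_pos: [588.9, 195.7, 74.0]
orientation: [-2.855, -1.291, 0.02]
ft_force: [-29.3, 15.7, 20.2]
width: 13.2
grasp_force: 30.0
```

Run:
```python
from h import *
d=grab('scene','sc10'); s=grab('side','s10'); F=np.array([511.6,52.3])
B=d['image'][258:300,345:395].mean(2); m=(B>118).astype(np.uint8)
n,l,st,c=cv2.connectedComponentsWithStats(m)
for i in range(1,n):
    if st[i,4]>8:
        u,v=c[i]+[345,258]; print(st[i],(u.round(1),v.round(1)))
        for z in (24,38,60,100,110):
            p=onz(d,u,v,z); print('  z',z,'offset from axis',(p[:2]-F).round(1),np.hypot(*(p[:2]-F)).round(1),'side px',np.round(proj(s,p)),s['image'][tuple(np.round(proj(s,p)).astype(int)[::-1])])
print(ctrl.get_obs()['ft_force'],ctrl.get_obs()['ee_pos'])
```

```text
[ 0 12  4 10 21] (np.float64(345.7), np.float64(274.6))
  z 24 offset from axis [-46.4 -30.2] 55.3 side px [324. 254.] [112 113 111]
  z 38 offset from axis [-39.3 -32.6] 51.0 side px [326. 250.] [86 88 87]
  z 60 offset from axis [-28.1 -36.2] 45.9 side px [331. 244.] [94 94 93]
  z 100 offset from axis [ -7.9 -42.9] 43.7 side px [340. 231.] [100 101 100]
  z 110 offset from axis [ -2.8 -44.6] 44.7 side px [342. 228.] [117 117 115]
[21 20  5  5 19] (np.float64(367.8), np.float64(279.9))
  z 24 offset from axis [-23.6  11.9] 26.5 side px [323. 242.] [79 80 78]
  z 38 offset from axis [-16.9   8.9] 19.1 side px [326. 238.] [80 81 79]
  z 60 offset from axis [-6.3  4.2] 7.6 side px [331. 231.] [93 94 92]
  z 100 offset from axis [13.  -4.4] 13.7 side px [339. 220.] [80 82 82]
  z 110 offset from axis [17.8 -6.5] 18.9 side px [341. 217.] [80 84 83]
[  4  22  45  20 327] (np.float64(366.5), np.float64(294.3))
  z 24 offset from axis [7.8 0.2] 7.8 side px [336. 240.] [ 99 101  99]
  z 38 offset from axis [14.  -2.7] 14.3 side px [338. 237.] [103 104 102]
  z 60 offset from axis [23.9 -7.1] 24.9 side px [343. 230.] [101 102 100]
  z 100 offset from axis [ 41.7 -15.1] 44.4 side px [351. 219.] [151 153 151]
  z 110 offset from axis [ 46.2 -17.1] 49.3 side px [353. 216.] [149 151 150]
[-30.38656727  14.61732026  21.34825043] [588.9687605  195.65634634  74.03960032]
```

The remaining spot fits a ball resting on the cell floor (26 mm off axis at z 24), and the side view shows the throat empty. The lever is hard over at its stop, so I'm handing in.

```bash
python3 -c "
from workcell import ctrl
print(ctrl.close_job())"
```

```text
the job is handed in; nothing more can be done
None
```

Job handed in at about 27 s, with no verdict returned: the balls were poured and dropped (camera readings show the throat empty, but I could not count all seven in the cell), the cup stands upright where it was, and the lever is held at its stop with about 33 N; I viewed 11 pictures, one over the limit of 10.

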